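Change the cells in the incubator alarm's battery pack

ROBOT

A 6-joint arm with a two-finger parallel gripper is mounted at the origin on the work surface. World frame = base frame: x ahead of the robot, y to its left, z up, the work surface at z = 0. Lengths are in m, angles in rad, forces in N, time in s.
With the tool pointing down it reaches from about 0.275 to 0.825 m from the base axis. Payload 5.2 kg.
Tool frame: the origin (TCP) lies on the centre line of the jaws, within the pads' length; the fingertips stand 11 mm ahead of it and the grasp point (between the pads) lies 8 mm behind it; z points along the fingers, y is the line along which they close (so a half turn about z gives the same grasp; the last joint's range is limited). The gripper opens to 93 mm and grips with 3 to 60 N. Pads are 15 mm wide; open, the fingers measure 128 mm over their backs; the gripper's body (75 mm by 188 mm) begins 65 mm behind the grasp point.
Start: joints at [1.095, 0.259, 1.535, -0, 1.348, -0.203], TCP at [0.148, 0.53, 0.23] pointing down, gripper open.
Joint ranges: [-3.14, 3.14], [-0.91, 2.08], [0.19, 2.58], [-1.22, 4.36], [0.22, 2.71], [-3.12, 3.12]. Speed limits (rad/s): [2.57, 2.57, 3.14, 3.14, 3.14, 3.14].

INTERFACE

Orientations are given as a unit quaternion [w, x, y, z].
In Python, from plant import ctrl gives the robot as it stands. The module is installed in compiled form; this text tells all that it offers.
- The arm moves only by the tool jog_arm, never from a script. Its argument "deltas" is a list that holds one entry, the list of rows, each a list of 7 numbers: the turn, a rotation vector about the tool's x, y, z in rad, then the shift along the tool's x, y, z in mm, then the gripper command: -1 is shut, 1 is fully open, values between are in proportion. A call has 1 to 8 rows; each row is the pose to reach, as a shift and turn from the pose commanded when the call began, along the tool's axes at that moment; what a row does not reach only later rows make up. A row lasts 1/10 s, in which the tool goes at most 50 mm and 8.59 degrees, less where a joint would pass 70% of its speed; a pose out of reach is approached as far as the arm can. A call with a gripper value outside its range is refused whole. The fingers move at their own pace and stop on an object; "squeeze" is the grip in N (left out, the last holds). Time passes only in rows, so rows that repeat a pose let the fingers close. It gives the time, the measured TCP pose, the force, the opening and the grip force at its end, in the units of the state.
- ctrl.read_state(): the state, without advancing time (a new reading comes with each control period).
- ctrl.get_image(name): name is "scene" or "side" or "wrist"; returns (picture, depth): 420x560x3 uint8, red, green, blue; 420x560 float32, m along the optical axis (not along the pixel's ray), 0 where there is no reading.
- ctrl.camera_model(name): a dict with "vertical_fov" (degrees; the focal length in pixels is half the picture's height over the tangent of half this angle, whatever the lens; pixels are square), "cx", "cy" (the principal point, pixels), "dist_coeffs" ([k1, k2, p1, p2, k3] as OpenCV has them; the pictures are not rectified), "T" (4x4, takes a point from camera to world coordinates). Camera axes: x right, y down, z forward; pixel columns grow to the right and rows downward; lengths in m; the calibration is good to about 2 mm. A picture is of the moment at which its call begins: read the wrist's pose just before it. camera_model takes no time and is no camera call; for the wrist camera it gives the pose at the moment of the call.
- ctrl.sign_off(): hands the job in; it is judged then, once.
The state is a dict: "time_s": time; "joint_positions": joint angles; "joint_vel": joint speeds; "effort": joint torques, N m; "ee_pos": TCP position; "ee_rot": TCP orientation; "force": force on the tool from outside, world axes, zero at the start; "ft_torque": the same for the moment, N m; "width": finger opening in m; "finger_force": force on a finger pad.
Only numpy, scipy, OpenCV 4.12 (cv2) and the standard library are available. Lean on these libraries where they do the work, as an engineer would, in place of code of your own. Each camera call takes 0.05 s, during which the arm holds its last target. There are 200 camera calls.

TASK

Change the cells in the incubator alarm's battery pack: withdraw the retaining bolt fully, move every spent cell from the bays into the enamel tray, and seat every fresh cell lying on the foam mat in a bay of its own, flat end pushed against the coil spring, nub end dropped in behind the fixed contact wall. Only when all the fresh cells are seated and the spent ones are in the tray, slide the bolt fully home through its keeper. Leave the other things on the bench where they are.

Things in the scene. Friction and masses are not known exactly. Their poses are not given: they have to be found in the camera images.
- fresh1_mid (a point): A fresh cell, lying on its side on the foam mat at the start (may be absent); point at its centre, x along the cell towards its nub. C cell in an eight-sided metal sleeve (does not roll easily), 26 mm across flats, 50 mm long overall, about 70 g; one flat end (negative), the other end with a 10 mm wide nub 3 mm long (positive, black band beside it)
- fresh1_nub (a point): Tip of that fresh cell's nub, 25 mm along +x from its centre
- fresh2_mid (a point): A fresh cell, lying on its side on the foam mat at the start (may be absent); point at its centre, x along the cell towards its nub. C cell in an eight-sided metal sleeve (does not roll easily), 26 mm across flats, 50 mm long overall, about 70 g; one flat end (negative), the other end with a 10 mm wide nub 3 mm long (positive, black band beside it)
- fresh2_nub (a point): Tip of that fresh cell's nub, 25 mm along +x from its centre
- fresh3_mid (a point): A fresh cell, lying on its side on the foam mat at the start (may be absent); point at its centre, x along the cell towards its nub. C cell in an eight-sided metal sleeve (does not roll easily), 26 mm across flats, 50 mm long overall, about 70 g; one flat end (negative), the other end with a 10 mm wide nub 3 mm long (positive, black band beside it)
- fresh3_nub (a point): Tip of that fresh cell's nub, 25 mm along +x from its centre
- spent1_mid (a point): A spent cell, seated in one of the bays at the start (may be absent); point at its centre, x along the cell towards its nub. C cell in an eight-sided metal sleeve (does not roll easily), 26 mm across flats, 50 mm long overall, about 70 g; one flat end (negative), the other end with a 10 mm wide nub 3 mm long (positive, black band beside it)
- spent2_mid (a point): A spent cell, seated in one of the bays at the start (may be absent); point at its centre, x along the cell towards its nub. C cell in an eight-sided metal sleeve (does not roll easily), 26 mm across flats, 50 mm long overall, about 70 g; one flat end (negative), the other end with a 10 mm wide nub 3 mm long (positive, black band beside it)
- spent3_mid (a point): A spent cell, seated in one of the bays at the start (may be absent); point at its centre, x along the cell towards its nub. C cell in an eight-sided metal sleeve (does not roll easily), 26 mm across flats, 50 mm long overall, about 70 g; one flat end (negative), the other end with a 10 mm wide nub 3 mm long (positive, black band beside it)
- bay_a (a point): Bay at the +y place of the pack (bays 54 mm apart along the pack's y): where a seated cell's centre lies, 36 mm above the bench, axes as the pack's. A seated cell lies along x, nub to +x against the contact wall, flat end to -x on the spring. A 26 mm wide cradle carries it; either side there is room for fingers down to 8 mm above the bench
- bay_b (a point): Bay at the middle place of the pack (bays 54 mm apart along the pack's y): where a seated cell's centre lies, 36 mm above the bench, axes as the pack's. A seated cell lies along x, nub to +x against the contact wall, flat end to -x on the spring. A 26 mm wide cradle carries it; either side there is room for fingers down to 8 mm above the bench
- bay_c (a point): Bay at the -y place of the pack (bays 54 mm apart along the pack's y): where a seated cell's centre lies, 36 mm above the bench, axes as the pack's. A seated cell lies along x, nub to +x against the contact wall, flat end to -x on the spring. A 26 mm wide cradle carries it; either side there is room for fingers down to 8 mm above the bench
- spring_a (a joint): Coil spring contact of bay_a (the other bays' are alike): a 20 mm disc centred at the bay point's height, pushed to -x. 0 = free, disc face 17 mm to -x of the bay point; 0.008 with a cell seated; 0.016 fully pressed. 300 N/m. The free gap (42 mm) is shorter than a cell (50 mm): push the disc at least 2 mm deeper than seated before the nub end can drop. Spring housing from x = -35 mm, 50 mm high
- wall_top (a point): Fixed contact wall of the pack, along y over all bays: middle of its top edge's inner (-x) side, 42 mm above the bench (6 mm above the bay points), 25 mm to +x of the bay points; the wall is 10 mm thick. The nub end goes down behind (to -x of) it
- pack: Grey battery pack of the incubator alarm, fixed on the bench; origin at bench height under its middle bay. Base 96 mm (x -60 to 36) by 176 mm (y) by 8 mm; a steel bolt track runs from y = -98 to -348 mm at x = 10 mm, 26 mm wide, closed down to the bench, top 57 mm high; the keeper, a 70 mm high staple, stands at x = 10 mm, y = 97 to 111 mm
- bolt (a joint): Steel barrel bolt, a 10 mm rod at pack x = 10 mm, 57 mm above the bench, sliding along the pack's y over the tops of the cells (3 mm above a seated cell). 0 = fully home through the keeper, 0.21 m = fully withdrawn along -y, clear of all bays. Moves against about 1.5 N of friction and stays where left; a cell that stands proud blocks it
- bolt_knob (a point): Middle of the bolt's upright round knob, the part to pinch: 16 mm in diameter, from 65 to 101 mm above the bench, this point 85 mm above it; moves with the bolt (pack y = -116 mm when home, -326 mm when withdrawn)
- mat: Grey foam mat on the bench in front of the pack, fixed, 120 (x) x 450 (y) mm, 3 mm thick; the fresh cells lie on it, centres 16 mm above the bench. Origin at bench height under its centre
- tray: White enamel tray with blue rim, fixed on the bench, for spent cells: 140 (x) x 170 (y) mm outside, rim 20 mm high, walls 4 mm, floor 4 mm thick; origin at bench height under its centre
- reagent1: Bystander: brown reagent jar, 72 mm across, 150 mm tall; origin at the centre of its underside
- petri: Bystander: clear petri dish, 90 mm across, 16 mm tall; origin at the centre of its underside
- beaker: Bystander: glass beaker, 66 mm across, 80 mm tall; origin at the centre of its underside
- forceps: Bystander: steel forceps lying on the bench, 125 mm long; origin at the centre of its underside
- tip_box: Bystander: blue pipette tip box 85 x 120 x 60 mm; origin at the centre of its underside
Not all that is in view belongs to the job. Leave any red look-alike of the part that bears fresh1_mid alone. Leave any blue look-alike of the part that bears spent2_mid alone.

How it is judged:
By the outcome, as a careful person would: the job done as asked, in the order asked, and still so for the second after the job is handed in, with the robot touching nothing.
Of fresh1, fresh2, fresh3 only 2 to 3 are there at a start; the rules pass over those that are not, and their reading is None.
Of spent1, spent2, spent3 only 1 to 2 are there at a start; the rules pass over those that are not, and their reading is None.
At some moment in a run one of fresh1, fresh2, fresh3 may be knocked a few centimetres aside while the robot is not near it.
Once in a run the grip may slacken for a moment while it holds something.
It also fails if it takes over 210 s, if anything falls off the work surface, if the arm or the gripper's body presses on something with over 40 N, if the wrist force passes 120 N, or if a joint passes its speed limit or range.

## Working session

There is one attempt and no reset: what is moved stays moved. The work goes in short steps, Python scripts to look and compute and a tool call to move; the robot and the scene stay as the last step left them, time stands still between calls to the robot, and variables do not carry over. Pictures are saved under pics/ and viewed, at most 14 in all, crops included, and the job is handed in when it is done.

Besides the shell and the picture viewer there is one more tool, called after "Call:" as a command line: name --argument value ..., lists and objects as JSON in quotes. jog_arm: Moves the arm, as the interface text tells. Its arguments: {"type":"object","properties":{"deltas":{"type":"array","items":{"type":"array","items":{"type":"array","items":{"type":"number"}}}},"squeeze":{"type":"number"}},"required":["deltas"]}

```bash
mkdir -p pics
cat > h.py <<'E'
import numpy as np, cv2
from plant import ctrl
from scipy.spatial.transform import Rotation as R
def snap(name,fn=None):
    m=ctrl.camera_model(name); im,d=ctrl.get_image(name)
    np.savez('last_%s.npz'%name,im=im,d=d,T=m['T'],cx=m['cx'],cy=m['cy'],f=210/np.tan(np.radians(m['vertical_fov'])/2),k=np.array(m['dist_coeffs'],float))
    if fn: cv2.imwrite('pics/'+fn,cv2.cvtColor(im,cv2.COLOR_RGB2BGR))
    return np.load('last_%s.npz'%name)
def ray(s,uv):
    K=np.array([[s['f'],0,s['cx']],[0,s['f'],s['cy']],[0,0,1.]])
    p=cv2.undistortPoints(np.array(uv,float).reshape(-1,1,2),K,s['k']).reshape(-1,2)
    return np.c_[p,np.ones(len(p))]
def onz(s,uv,z):
    r=ray(s,uv)@s['T'][:3,:3].T; o=s['T'][:3,3]
    return o+r*((z-o[2])/r[:,2])[:,None]
def cloud(s):
    h,w=s['d'].shape; u,v=np.meshgrid(np.arange(w),np.arange(h))
    r=ray(s,np.c_[u.ravel(),v.ravel()])*s['d'].reshape(-1,1)
    return (r@s['T'][:3,:3].T+s['T'][:3,3]).reshape(h,w,3)
def st():
    s=ctrl.read_state(); print({k:np.round(s[k],4).tolist() for k in ('time_s','ee_pos','ee_rot','force','width','finger_force','joint_positions')}); return s
E
python3 - <<'E'
from h import *
st()
for n in ('scene','side','wrist'):
    s=snap(n,n+'0.png'); print(n,np.round(s['T'],3).tolist(),s['f'])
E
```

```text
{'time_s': 0.0, 'ee_pos': [0.1479, 0.5292, 0.2288], 'ee_rot': [-0.0003, 0.136, 0.9907, -0.0009], 'force': [0.225, -0.2428, 0.1413], 'width': 0.093, 'finger_force': 0.0, 'joint_positions': [1.0952, 0.2594, 1.536, 0.0, 1.348, -0.2028]}
scene [[-0.144, 0.843, -0.518, 1.053], [0.99, 0.121, -0.077, 0.068], [-0.002, -0.524, -0.852, 0.949], [0.0, 0.0, 0.0, 1.0]] 409.77985776893195
side [[-0.997, -0.031, 0.071, 0.426], [-0.077, 0.496, -0.865, 0.942], [-0.009, -0.868, -0.497, 0.629], [0.0, 0.0, 0.0, 1.0]] 388.38217044311
wrist [[0.269, 0.936, 0.228, 0.087], [0.963, -0.262, -0.064, 0.547], [0.0, 0.237, -0.972, 0.383], [0.0, 0.0, 0.0, 1.0]] 311.27590314897975
```

View pics/scene0.png

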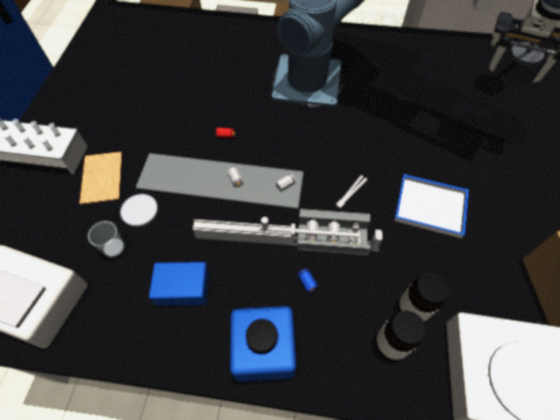

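View pics/side0.png

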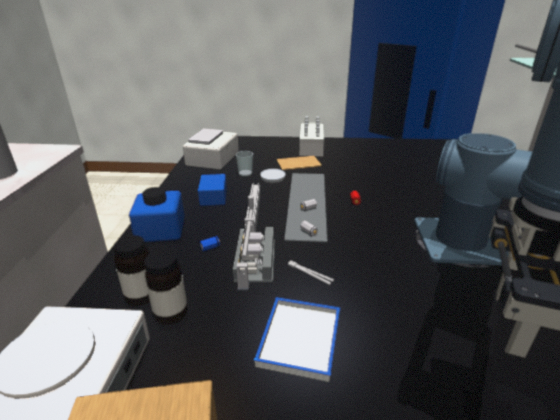

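The scene view shows the pack at about (335,232), the bolt knob at (265,222) and the track running to (195,230). The tray is at (432,205), and two fresh cells lie on the mat at (235,177) and (286,182). Two cells seem to sit in the bays at (313,227) and (333,229). The red (225,132) and blue (308,280) look-alikes are to be left alone.

Run:
```python
from h import *
s=np.load('last_scene.npz'); C=cloud(s)
def p(n,u,v,z): print(n,np.round(onz(s,[[u,v]],z)[0],3),'depth',np.round(C[v,u],3))
p('knob',265,219,.095);p('trackend',196,224,.057);p('track near pack',294,231,.057);p('keeper',379,236,.065)
p('f1',235,177,.02);p('f2',286,182,.02);p('tray',432,205,.01);p('bay?',313,227,.04);p('bay?',333,229,.04);p('b3',352,231,.04)
# top-down height-map of pack region
m=(C[...,2]>.05)&(C[...,2]<.064)&(C[...,0]>.35)&(C[...,0]<.7)&(C[...,1]>-.35)&(C[...,1]<.4)
q=C[m]; print(len(q),q.min(0),q.max(0)); 
im=cv2.resize(cv2.cvtColor(s['im'][140:270,120:400],cv2.COLOR_RGB2BGR),None,fx=2.8,fy=2.8,interpolation=cv2.INTER_CUBIC); cv2.imwrite('pics/c1.png',im)
```

```text
knob [ 0.588 -0.038  0.095] depth [ 0.593 -0.037  0.104]
trackend [ 0.606 -0.209  0.057] depth [ 0.601 -0.211  0.048]
track near pack [0.591 0.033 0.057] depth [0.594 0.033 0.064]
keeper [0.579 0.237 0.065] depth [0.582 0.236 0.07 ]
f1 [ 0.429 -0.151  0.02 ] depth [ 0.436 -0.148  0.031]
f2 [ 0.425 -0.009  0.02 ] depth [ 0.428 -0.009  0.024]
tray [0.437 0.384 0.01 ] depth [0.432 0.387 0.002]
bay? [0.564 0.078 0.04 ] depth [0.569 0.078 0.049]
bay? [0.562 0.128 0.04 ] depth [0.569 0.127 0.052]
b3 [0.561 0.175 0.04 ] depth [0.554 0.177 0.026]
1504 [ 0.5115181  -0.21702011  0.05000154] [0.61680522 0.24320543 0.06399025]
```

View pics/c1.png

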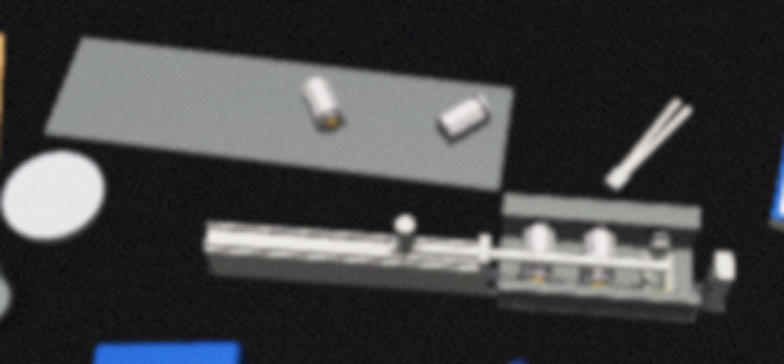

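```bash
cat >> h.py <<'E'
def tgt(x,y,z,yaw,tilt=0):
    """tool pose: z down, tool y along world +y turned by yaw; tilt about tool y"""
    return np.array([x,y,z]),R.from_euler('z',yaw)*R.from_matrix([[-1,0,0],[0,1,0],[0,0,-1]])*R.from_euler('y',tilt)
def plan(*T):
    s=ctrl.read_state(); q=s['ee_rot']; r0=R.from_quat([q[1],q[2],q[3],q[0]]); p0=np.array(s['ee_pos'])
    for t in T:
        p,r=tgt(*t); print(np.round((r0.inv()*r).as_rotvec(),3).tolist(),np.round(1000*r0.inv().apply(p-p0),1).tolist())
E
python3 -c "
from h import *
plan((.53,.05,.25,.06))"
```

```text
[-0.001, -0.001, -0.333] [-497.0, -358.7, -20.6]
```

Call:
jog_arm --deltas '[[[0,0,-0.05,-40,-29,-2,1],[0,0,-0.1,-75,-54,-3,1],[0,0,-0.15,-112,-80,-5,1],[0,0,-0.2,-149,-107,-6,1],[0,0,-0.25,-186,-134,-8,1],[0,0,-0.3,-224,-161,-10,1],[0,0,-0.333,-261,-188,-11,1],[0,0,-0.333,-298,-215,-12,1]]]'

```text
time_s: 0.95
ee_pos: [0.3779, 0.2407, 0.2417]
ee_rot: [0.0, -0.031, 1.0, 0.0]
force: [0.2, 0.7, -0.2]
width: 0.0929
finger_force: 0.0
```

```bash
python3 -c "
from h import *
st();plan((.53,.05,.25,.06))"
```

```text
{'time_s': 0.95, 'ee_pos': [0.3779, 0.2407, 0.2417], 'ee_rot': [0.0001, -0.0306, 0.9995, 0.0001], 'force': [0.1673, 0.6804, -0.2274], 'width': 0.0929, 'finger_force': 0.0, 'joint_positions': [0.3171, 0.0633, 1.7419, 0.0001, 1.3363, -1.3149]}
[0.0, 0.0, 0.001] [-140.1, -199.6, -8.3]
```

Call:
jog_arm --deltas '[[[0,0,0,-30,-42,-2,1],[0,0,0,-60,-85,-4,1],[0,0,0,-90,-128,-6,1],[0,0,0,-120,-170,-8,1],[0,0,0,-140,-200,-8,1],[0,0,0,-140,-200,-8,1]]]'

```text
time_s: 1.55
ee_pos: [0.5318, 0.0465, 0.2489]
ee_rot: [0.0, -0.028, 1.0, -0.001]
force: [-0.2, 0.7, -0.1]
width: 0.0929
finger_force: 0.0
```

```bash
python3 -c "
from h import *
st();s=snap('wrist','w1.png');im=cv2.imread('pics/w1.png');cv2.imwrite('pics/w1.png',cv2.resize(im,None,fx=1.42,fy=1.42,interpolation=cv2.INTER_CUBIC))"
```

```text
{'time_s': 1.55, 'ee_pos': [0.5318, 0.0465, 0.2489], 'ee_rot': [0.0003, -0.0275, 0.9996, -0.0009], 'force': [-0.1834, 0.7384, -0.1048], 'width': 0.0929, 'finger_force': 0.0, 'joint_positions': [-0.1207, 0.2169, 1.5422, -0.0016, 1.3818, -1.7462]}
```

View pics/w1.png

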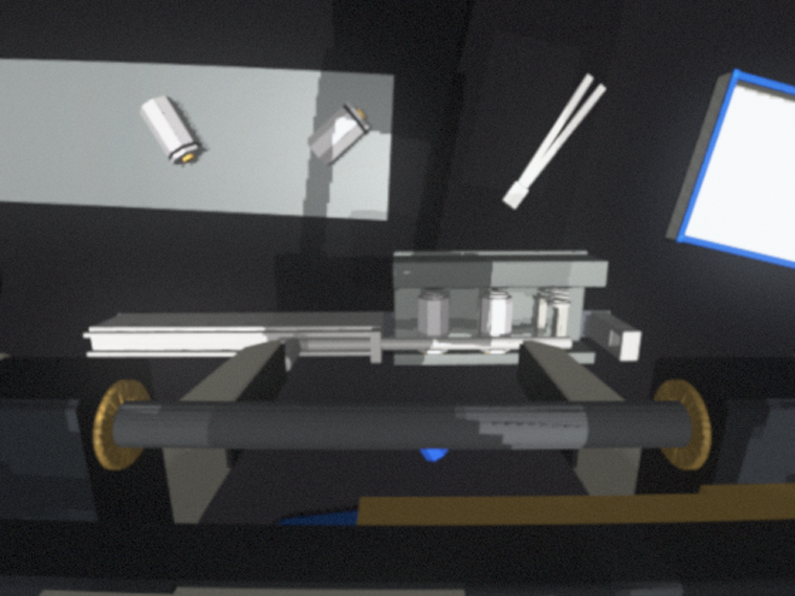

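The wrist view, scaled 1.42×, shows cells in bays c (433,313) and b (496,313), with bay a (553,313) apparently empty. The keeper is at (628,345). The fresh cells are at (172,130) with the nub down-right at (188,157), and at (338,133) with the nub up-right at (360,115). I'll fit the pack pose from the depth.

Run:
```python
from h import *
for n in ('wrist','scene'):
    s=np.load(f'last_{n}.npz'); C=cloud(s); C[s['d']==0]=np.nan
    X,Y,Z=C[...,0],C[...,1],C[...,2]
    def box(nm,m):
        q=C[m]; 
        if len(q)<10: print(nm,len(q)); return
        r=cv2.minAreaRect(q[:,:2].astype(np.float32)*1000); print(nm,len(q),'c',np.round(r[0],1),'sz',np.round(r[1],1),'ang',round(r[2],2),'z',np.round(np.median(q[:,2]),4))
    print(n)
    box('housing',(abs(Z-.05)<.006)&(X>.50)&(X<.555)&(Y>.02)&(Y<.24))
    box('track',(abs(Z-.057)<.006)&(X>.56)&(X<.64)&(Y>-.25)&(Y<.03))
    box('keeper',(Z>.064)&(Z<.078)&(X>.55)&(X<.62)&(Y>.21)&(Y<.27))
    box('knob',(Z>.08)&(Z<.11)&(X>.56)&(X<.63)&(Y>-.09)&(Y<.01))
    for a,b in ((.06,.1),(.11,.155),(.165,.21)):
        box('cell',(Z>.04)&(Z<.053)&(X>.548)&(X<.585)&(Y>a)&(Y<b))
    box('f1',(Z>.012)&(Z<.036)&(X>.38)&(X<.48)&(Y>-.2)&(Y<-.1))
    box('f2',(Z>.012)&(Z<.036)&(X>.37)&(X<.48)&(Y>-.06)&(Y<.05))
    box('trayrim',(Z>.014)&(Z<.026)&(X>.33)&(X<.55)&(Y>.25)&(Y<.5))
```

```text
wrist
housing 3112 c [536.1 127. ] sz [ 40.  175.6] ang 3.58 z 0.0491
track 1810 c [597.  -93.2] sz [ 23.4 247.8] ang 4.06 z 0.0561
keeper 254 c [576.9 233.4] sz [24.5 14.6] ang 1.88 z 0.0675
knob 106 c [591.  -35.3] sz [13.8  5.9] ang 27.27 z 0.0919
cell 630 c [566.9  75. ] sz [37.7 25.6] ang 3.74 z 0.0468
cell 595 c [565.7 129. ] sz [35.3 26.3] ang 3.16 z 0.0469
cell 64 c [550.6 181.9] sz [ 4.8 17.2] ang 1.84 z 0.0433
f1 1125 c [ 427.9 -151.3] sz [50.5 27.5] ang 32.47 z 0.0254
f2 993 c [422. -12.] sz [26.7 49.6] ang 43.01 z 0.0264
trayrim 1457 c [431.8 352.5] sz [117.7 142.8] ang 81.08 z 0.0193
scene
housing 657 c [535.8 128.2] sz [ 42.2 173.7] ang 3.84 z 0.0503
track 682 c [597.6 -93.9] sz [ 26.1 246.5] ang 3.69 z 0.0561
keeper 61 c [575.7 234.9] sz [24.8 14.2] ang 4.34 z 0.0686
knob 56 c [593.8 -37.5] sz [14.4 14.4] ang 40.24 z 0.0994
cell 87 c [566.7  76.9] sz [38.1 22.7] ang 5.8 z 0.0486
cell 94 c [566.2 130.5] sz [37.5 25.3] ang 3.72 z 0.0479
cell 18 c [550.5 183. ] sz [ 5.6 17.5] ang 5.23 z 0.0436
f1 171 c [ 426.8 -149.6] sz [52.3 26.2] ang 32.48 z 0.0276
f2 182 c [422.6 -11.1] sz [26.8 49.7] ang 42.1 z 0.0267
trayrim 606 c [436.  381.8] sz [172.9 146.3] ang 80.52 z 0.0201
```

```bash
python3 -c "
from h import *
plan((.5932,-.0368,.13,.065),(.5932,-.0368,.080,.065))"
```

```text
[0.0, -0.001, -0.009] [-58.5, -89.0, 118.7]
[0.0, -0.001, -0.009] [-58.5, -89.0, 168.7]
```

Call:
jog_arm --deltas '[[[0,0,-0.009,-25,-40,25,0.3],[0,0,-0.009,-50,-80,60,0.3],[0,0,-0.009,-58.5,-89,90,0.3],[0,0,-0.009,-58.5,-89,119,0.3],[0,0,-0.009,-58.5,-89,145,0.3],[0,0,-0.009,-58.5,-89,168,0.3],[0,0,-0.009,-58.5,-89,168,0.3],[0,0,-0.009,-58.5,-89,168,0]]]'

```text
time_s: 2.4
ee_pos: [0.5923, -0.0331, 0.0819]
ee_rot: [-0.0, -0.035, 0.999, 0.0]
force: [1.5, -0.9, 1.0]
width: 0.0561
finger_force: 0.0
```

Call:
jog_arm --deltas '[[[0,0,0,0,0,0,-1],[0,0,0,0,0,0,-1],[0,0,0,0,0,0,-1],[0,0,0,0,0,0,-1],[0,0,0,0,0,0,-1],[0,0,0,0,0,0,-1]]]' --squeeze 20

```text
time_s: 3.0
ee_pos: [0.5932, -0.0347, 0.0823]
ee_rot: [0.001, -0.035, 0.999, -0.0]
force: [-0.1, -1.6, 2.0]
width: 0.0154
finger_force: 20.0
```

```bash
python3 -c "
from h import *
st();plan((.5932+.065*.15,-.0368-.15,.080,.065))"
```

```text
{'time_s': 3.0, 'ee_pos': [0.5932, -0.0347, 0.0823], 'ee_rot': [0.0006, -0.0345, 0.9994, -0.0004], 'force': [-0.1275, -1.5721, 2.0253], 'width': 0.0154, 'finger_force': 20.0007, 'joint_positions': [-0.2457, 0.468, 1.6129, -0.0004, 1.0593, -1.8854]}
[-0.001, 0.001, 0.004] [0.8, -152.4, 2.4]
```

Call:
jog_arm --deltas '[[[0,0,0,0,-15,0,-1],[0,0,0,0,-35,0,-1],[0,0,0,0,-60,0,-1],[0,0,0,0.3,-85,0,-1],[0,0,0,0.4,-110,0,-1],[0,0,0,0.5,-135,0,-1],[0,0,0,0.5,-150,0,-1],[0,0,0,0.5,-154,0,-1]]]'

```text
time_s: 3.8
ee_pos: [0.603, -0.1906, 0.0822]
ee_rot: [0.0, -0.034, 0.999, -0.0]
force: [-0.8, 2.2, 6.7]
width: 0.0154
finger_force: 20.0
```

Call:
jog_arm --deltas '[[[0,0,0,0,-2,0,-1],[0,0,0,0,-4,0,-1],[0,0,0,0,-6,0,-1],[0,0,0,0,-8,0,-1]]]'

```text
time_s: 4.2
ee_pos: [0.6033, -0.1958, 0.0821]
ee_rot: [0.0, -0.034, 0.999, 0.001]
force: [-0.6, 8.2, 7.6]
width: 0.0153
finger_force: 20.0
```

Call:
jog_arm --deltas '[[[0,0,0,0,-1.5,0,-1],[0,0,0,0,-1.5,0,-1]]]'

```text
time_s: 4.4
ee_pos: [0.6033, -0.1958, 0.0821]
ee_rot: [-0.0, -0.034, 0.999, 0.002]
force: [-1.3, 8.1, 8.1]
width: 0.0158
finger_force: 20.0
```

Call:
jog_arm --deltas '[[[0,0,0,0,1,0,-1],[0,0,0,0,1,0,-0.3],[0,0,0,0,1,0,-0.3],[0,0,0,0,1,0,-0.3],[0,0,0,0,1,-30,-0.3],[0,0,0,0,1,-60,-0.3],[0,0,0,0,1,-90,-0.23]]]'

```text
time_s: 5.1
ee_pos: [0.603, -0.1966, 0.172]
ee_rot: [-0.001, -0.034, 0.999, 0.0]
force: [-0.2, -0.3, -0.4]
width: 0.0351
finger_force: 0.0
```

```bash
python3 -c "
from h import *
st();plan((.5757,.0755,.13,.065),(.5757,.0755,.028,.065))"
```

```text
{'time_s': 5.1, 'ee_pos': [0.603, -0.1966, 0.172], 'ee_rot': [-0.0007, -0.0344, 0.9994, 0.0003], 'force': [-0.1853, -0.2587, -0.4355], 'width': 0.0351, 'finger_force': 0.0, 'joint_positions': [-0.4907, 0.4495, 1.4003, -0.0001, 1.2932, -2.1303]}
[0.001, -0.001, 0.004] [8.5, 273.3, 42.2]
[0.001, -0.001, 0.004] [8.4, 273.3, 144.2]
```

Call:
jog_arm --deltas '[[[0,0,0,0,30,0,-0.2],[0,0,0,2,75,0,-0.2],[0,0,0,4,120,10,-0.2],[0,0,0,6,165,20,-0.2],[0,0,0,8,210,30,-0.2],[0,0,0.004,8.5,250,35,-0.2],[0,0,0.004,8.5,273,42,-0.2],[0,0,0.004,8.5,273,50,-0.2]]]'

```text
time_s: 5.9
ee_pos: [0.5756, 0.0783, 0.1213]
ee_rot: [-0.0, -0.034, 0.999, 0.0]
force: [0.2, -0.9, 0.9]
width: 0.0369
finger_force: 0.0
```

```bash
python3 -c "
from h import *
st();plan((.5757,.0755,.028,.065))"
```

```text
{'time_s': 5.9, 'ee_pos': [0.5756, 0.0783, 0.1213], 'ee_rot': [-0.0001, -0.0345, 0.9994, 0.0004], 'force': [0.2231, -0.9402, 0.9122], 'width': 0.0369, 'finger_force': 0.0, 'joint_positions': [-0.0572, 0.4048, 1.6057, 0.0008, 1.1313, -1.6973]}
[0.001, -0.0, 0.004] [0.1, -2.8, 93.3]
```

Call:
jog_arm --deltas '[[[0,0,0,0,0,20,-0.2],[0,0,0,0,0,40,-0.2],[0,0,0,0,0,40,-0.2]]]'

```text
time_s: 6.2
ee_pos: [0.5741, 0.0743, 0.0787]
ee_rot: [-0.003, -0.032, 0.999, 0.0]
force: [-0.1, 0.0, -0.4]
width: 0.0371
finger_force: 0.0
```

```bash
python3 -c "
from h import *
st();plan((.5757,.0755,.028,.065))"
```

```text
{'time_s': 6.2, 'ee_pos': [0.5741, 0.0743, 0.0787], 'ee_rot': [-0.0029, -0.0322, 0.9995, 0.0], 'force': [-0.0947, 0.0257, -0.4245], 'width': 0.0371, 'finger_force': 0.0, 'joint_positions': [-0.0636, 0.4526, 1.6498, -0.0006, 1.0451, -1.6985]}
[0.0, -0.006, -0.001] [-2.0, 1.1, 50.7]
```

Call:
jog_arm --deltas '[[[0,0,0,-1,0.5,0,-0.2],[0,0,0,-1,0.5,15,-0.2],[0,0,0,-1,0.5,30,-0.2],[0,0,0,-1,0.5,42,-0.2],[0,0,0,-1,0.5,50,-0.2],[0,0,0,-1,0.5,50,-0.2],[0,0,0,-1,0.5,50,-0.2]]]'

```text
time_s: 6.9
ee_pos: [0.5774, 0.0759, 0.032]
ee_rot: [0.0, -0.033, 0.999, -0.0]
force: [0.8, -0.5, -0.5]
width: 0.0373
finger_force: 0.0
```

Call:
jog_arm --deltas '[[[0,0,0,0,0,0,-1],[0,0,0,0,0,0,-1],[0,0,0,0,0,0,-1],[0,0,0,0,0,0,-1]]]' --squeeze 30

```text
time_s: 7.3
ee_pos: [0.5777, 0.0753, 0.0324]
ee_rot: [0.001, -0.033, 0.999, -0.001]
force: [-0.3, -4.4, 4.1]
width: 0.0258
finger_force: 30.0
```

Call:
jog_arm --deltas '[[[0,0,0,0.5,0,-4,-1],[0,0,0,0.5,0,-12,-1],[0,0,0,0.5,0,-25,-1],[0,0,0,0.5,0,-45,-1],[0,0,0,0.5,0,-65,-1],[0,0,0,0.5,0,-85,-1],[0,0,0,0.5,0,-85,-1],[0,0,0,0.5,0,-85,-1]]]'

```text
time_s: 8.1
ee_pos: [0.5763, 0.0763, 0.1171]
ee_rot: [0.0, -0.033, 0.999, 0.0]
force: [-0.3, -0.8, -0.3]
width: 0.0253
finger_force: 30.0
```

```bash
python3 -c "
from h import *
st();plan((.440,.420,.115,-.165),(.44,.42,.017,-.165))"
```

```text
{'time_s': 8.1, 'ee_pos': [0.5763, 0.0763, 0.1171], 'ee_rot': [0.0003, -0.0327, 0.9995, 0.0001], 'force': [-0.2864, -0.8491, -0.2838], 'width': 0.0253, 'finger_force': 29.9995, 'joint_positions': [-0.0604, 0.4096, 1.6096, 0.0002, 1.1219, -1.6967]}
[0.0, 0.0, 0.23] [113.6, 351.9, 2.1]
[0.0, 0.0, 0.23] [113.6, 351.9, 100.1]
```

Call:
jog_arm --deltas '[[[0,0,0.02,10,28,0,-1],[0,0,0.06,25,70,0,-1],[0,0,0.1,40,115,0,-1],[0,0,0.14,55,160,0,-1],[0,0,0.17,70,205,0,-1],[0,0,0.2,85,250,0,-1],[0,0,0.23,98,295,2,-1],[0,0,0.23,108,330,2,-1]]]'

```text
time_s: 8.9
ee_pos: [0.4446, 0.4, 0.1129]
ee_rot: [-0.002, 0.082, 0.997, -0.001]
force: [0.4, -0.1, -0.6]
width: 0.0257
finger_force: 30.0
```

```bash
python3 -c "
from h import *
st();plan((.442,.419,.05,-.165),(.442,.419,.018,-.165))"
```

```text
{'time_s': 8.9, 'ee_pos': [0.4446, 0.4, 0.1129], 'ee_rot': [-0.0016, 0.0821, 0.9966, -0.0008], 'force': [0.4063, -0.0586, -0.5555], 'width': 0.0257, 'finger_force': 29.9991, 'joint_positions': [0.5459, 0.4431, 1.5673, 0.0007, 1.1346, -0.8607]}
[-0.002, -0.003, 0.001] [5.5, 18.4, 62.9]
[-0.002, -0.003, 0.001] [5.4, 18.5, 94.9]
```

Call:
jog_arm --deltas '[[[0,0,0,5,18,15,-1],[0,0,0,5,18,40,-1],[0,0,0,5,18,65,-1],[0,0,0,5,18,82,-1],[0,0,0,5,18,92,-1],[0,0,0,5,18,92,-1],[0,0,0,5,18,92,-1]]]'

```text
time_s: 9.6
ee_pos: [0.4453, 0.4167, 0.0226]
ee_rot: [-0.0, 0.082, 0.997, -0.0]
force: [0.0, 0.2, -0.2]
width: 0.0257
finger_force: 30.0
```

Call:
jog_arm --deltas '[[[0,0,0,0,0,0,-0.2],[0,0,0,0,0,0,-0.2],[0,0,0,0,0,0,-0.2],[0,0,0,0,0,-20,-0.2],[0,0,0,0,0,-50,-0.2],[0,0,0,0,0,-95,-0.2],[0,0,0,0,0,-95,-0.2]]]'

```text
time_s: 10.3
ee_pos: [0.4489, 0.4192, 0.1247]
ee_rot: [0.005, 0.082, 0.997, 0.004]
force: [0.3, 1.0, 1.0]
width: 0.037
finger_force: 0.0
```

```bash
python3 -c "
from h import *
st();plan((.5722,.1295,.115,.065),(.5722,.1295,.028,.065))"
```

```text
{'time_s': 10.3, 'ee_pos': [0.4489, 0.4192, 0.1247], 'ee_rot': [0.0049, 0.0823, 0.9966, 0.0038], 'force': [0.3162, 0.9582, 1.0198], 'width': 0.037, 'finger_force': 0.0, 'joint_positions': [0.5698, 0.4485, 1.5262, 0.0001, 1.1545, -0.8364]}
[0.007, 0.01, -0.23] [-169.1, -265.6, 9.0]
[0.007, 0.01, -0.23] [-168.3, -266.4, 96.0]
```

Call:
jog_arm --deltas '[[[0,0,-0.03,-20,-32,0,-0.2],[0,0,-0.07,-45,-71,0,-0.2],[0,0,-0.11,-70,-110,0,-0.2],[0,0,-0.15,-96,-152,0,-0.2],[0,0,-0.19,-122,-193,0,-0.2],[0,0,-0.23,-147,-234,0,-0.2],[0,0,-0.23,-164,-264,0,-0.2],[0,0,-0.23,-164,-264,0,-0.2]]]'

```text
time_s: 11.1
ee_pos: [0.5657, 0.1251, 0.1178]
ee_rot: [0.001, -0.03, 1.0, -0.001]
force: [-0.6, 0.2, -0.1]
width: 0.0372
finger_force: 0.0
```

Call:
jog_arm --deltas '[[[0,0,0,0,0,10,-0.2],[0,0,0,0,0,20,-0.2],[0,0,0,0,0,20,-0.2],[0,0,0,0,0,20,-0.2]]]'

```text
time_s: 11.5
ee_pos: [0.5628, 0.1307, 0.0969]
ee_rot: [-0.001, -0.034, 0.999, 0.0]
force: [0.0, -0.1, 0.0]
width: 0.037
finger_force: 0.0
```

```bash
python3 -c "
from h import *
st();plan((.5722,.1295,.028,.065))"
```

```text
{'time_s': 11.5, 'ee_pos': [0.5628, 0.1307, 0.0969], 'ee_rot': [-0.0009, -0.0336, 0.9994, 0.0001], 'force': [0.009, -0.0907, 0.0239], 'width': 0.037, 'finger_force': 0.0, 'joint_positions': [0.0352, 0.4274, 1.6384, 0.0001, 1.0775, -1.6028]}
[0.0, -0.002, 0.002] [-9.4, -1.9, 68.9]
```

Call:
jog_arm --deltas '[[[0,0,0,-5,-1,5,-0.2],[0,0,0,-9,-1.8,20,-0.2],[0,0,0,-9,-1.8,35,-0.2],[0,0,0,-9,-1.8,50,-0.2],[0,0,0,-9,-1.8,62,-0.2],[0,0,0,-9,-1.8,67,-0.2],[0,0,0,-9,-1.8,67,-0.2],[0,0,0,-9,-1.8,67,-0.2]]]'

```text
time_s: 12.3
ee_pos: [0.5733, 0.1283, 0.0309]
ee_rot: [0.0, -0.033, 0.999, -0.0]
force: [-0.2, 0.4, -0.7]
width: 0.0374
finger_force: 0.0
```

Call:
jog_arm --deltas '[[[0,0,0,0,0,0,-1],[0,0,0,0,0,0,-1],[0,0,0,0,0,0,-1],[0,0,0,0,0,0,-1]]]' --squeeze 30

```text
time_s: 12.7
ee_pos: [0.5734, 0.129, 0.0315]
ee_rot: [0.001, -0.033, 0.999, 0.001]
force: [-0.8, 4.3, 4.6]
width: 0.0256
finger_force: 30.0
```

Call:
jog_arm --deltas '[[[0,0,0,0.5,0,-4,-1],[0,0,0,0.5,0,-12,-1],[0,0,0,0.5,0,-25,-1],[0,0,0,0.5,0,-45,-1],[0,0,0,0.5,0,-65,-1],[0,0,0,0.5,0,-85,-1],[0,0,0,0.5,0,-85,-1],[0,0,0,0.5,0,-85,-1]]]'

```text
time_s: 13.5
ee_pos: [0.5725, 0.1279, 0.1163]
ee_rot: [0.0, -0.033, 0.999, -0.0]
force: [0.4, 0.3, -1.0]
width: 0.0255
finger_force: 30.0
```

```bash
python3 -c "
from h import *
st();plan((.430,.3445,.11,-.165),(.430,.3445,.021,-.165))"
```

```text
{'time_s': 13.5, 'ee_pos': [0.5725, 0.1279, 0.1163], 'ee_rot': [0.0005, -0.0325, 0.9995, -0.0002], 'force': [0.3567, 0.2793, -0.9964], 'width': 0.0255, 'finger_force': 29.9997, 'joint_positions': [0.03, 0.4187, 1.5975, -0.0005, 1.1244, -1.6057]}
[-0.0, 0.001, 0.23] [128.1, 225.4, 6.0]
[-0.0, 0.001, 0.23] [128.2, 225.5, 95.0]
```

Call:
jog_arm --deltas '[[[0,0,0.03,16,28,0,-1],[0,0,0.07,36,63,0,-1],[0,0,0.11,58,102,0,-1],[0,0,0.15,80,141,0,-1],[0,0,0.19,100,176,3,-1],[0,0,0.22,118,207,5,-1],[0,0,0.23,128,225,6,-1],[0,0,0.23,128,225,6,-1]]]'

```text
time_s: 14.3
ee_pos: [0.4271, 0.3458, 0.1081]
ee_rot: [-0.002, 0.081, 0.997, -0.001]
force: [0.2, -0.9, -0.3]
width: 0.0258
finger_force: 30.0
```

Call:
jog_arm --deltas '[[[0,0,0,0,0,15,-1],[0,0,0,0,0,30,-1],[0,0,0,0,0,30,-1],[0,0,0,0,0,30,-1]]]'

```text
time_s: 14.7
ee_pos: [0.43, 0.3434, 0.0791]
ee_rot: [-0.001, 0.083, 0.997, -0.001]
force: [-0.3, 0.4, 0.2]
width: 0.0258
finger_force: 30.0
```

```bash
python3 -c "
from h import *
st();plan((.430,.3445,.021,-.165))"
```

```text
{'time_s': 14.7, 'ee_pos': [0.43, 0.3434, 0.0791], 'ee_rot': [-0.0007, 0.0826, 0.9966, -0.0006], 'force': [-0.301, 0.3986, 0.2207], 'width': 0.0258, 'finger_force': 29.9997, 'joint_positions': [0.4714, 0.4064, 1.7257, -0.0003, 1.0114, -0.9338]}
[-0.001, -0.001, -0.0] [0.1, 1.1, 58.1]
```

Call:
jog_arm --deltas '[[[0,0,0,0,1,20,-1],[0,0,0,0,1,40,-1],[0,0,0,0,1,52,-1],[0,0,0,0,1,57,-1],[0,0,0,0,1,57,-1],[0,0,0,0,1,57,-0.2],[0,0,0,0,1,57,-0.2],[0,0,0,0,1,57,-0.2]]]'

```text
time_s: 15.5
ee_pos: [0.4307, 0.3457, 0.0235]
ee_rot: [0.001, 0.082, 0.997, 0.0]
force: [-0.5, -0.5, 0.3]
width: 0.0367
finger_force: 0.0
```

Call:
jog_arm --deltas '[[[0,0,0,0,0,-20,-0.2],[0,0,0,0,0,-50,-0.2],[0,0,0,0,0,-90,-0.2],[0,0,0,0,0,-130,-0.2],[0,0,0,0,0,-170,0.2],[0,0,0,0,0,-200,0.2],[0,0,0,0,0,-200,0.2]]]'

```text
time_s: 16.2
ee_pos: [0.4325, 0.3468, 0.2283]
ee_rot: [0.004, 0.082, 0.997, 0.003]
force: [-0.5, 1.5, 0.1]
width: 0.0547
finger_force: 0.0
```

```bash
python3 -c "
from h import *
st();plan((.45,.08,.24,-.165))"
```

```text
{'time_s': 16.2, 'ee_pos': [0.4325, 0.3468, 0.2283], 'ee_rot': [0.0044, 0.0822, 0.9966, 0.0028], 'force': [-0.5303, 1.4581, 0.1241], 'width': 0.0547, 'finger_force': 0.0, 'joint_positions': [0.4745, 0.2608, 1.5354, 0.0, 1.335, -0.9317]}
[0.006, 0.008, 0.0] [-61.0, -260.2, -12.8]
```

Call:
jog_arm --deltas '[[[0,0,0,-8,-35,-2,0.2],[0,0,0,-18,-80,-4,0.2],[0,0,0,-29,-125,-6,0.2],[0,0,0,-40,-170,-8,0.2],[0,0,0,-50,-215,-10,0.2],[0,0,0,-60,-250,-12,0.2],[0,0,0,-60,-258,-12,0.2],[0,0,0,-60,-258,-12,0.2]]]'

```text
time_s: 17.0
ee_pos: [0.4466, 0.0802, 0.2341]
ee_rot: [-0.001, 0.084, 0.996, 0.0]
force: [1.0, 0.4, 0.9]
width: 0.0554
finger_force: 0.0
```

```bash
cat > look.py <<'E'
from h import *
import sys
st(); s=snap('wrist',sys.argv[1]+'.png'); C=cloud(s); C[s['d']==0]=np.nan
X,Y,Z=C[...,0],C[...,1],C[...,2]
m=(Z>.012)&(Z<.036)&(X>.33)&(X<.495)&(Y>-.3)&(Y<.2)
n,l,ss,_=cv2.connectedComponentsWithStats(m.astype(np.uint8))
for i in range(1,n):
    if ss[i,4]<150: continue
    q=C[l==i]; r=cv2.minAreaRect(q[:,:2].astype(np.float32)*1000)
    print(ss[i].tolist(),'c',np.round(r[0],1),'sz',np.round(r[1],1),'ang',round(r[2],2))
    b=s['im'][l==i].astype(int); y=(b[:,0]-b[:,2]>40); d=b.sum(1)<150
    if y.any(): print(' nub',np.round(q[y].mean(0),3),y.sum())
E
python3 look.py w2
```

```text
{'time_s': 17.0, 'ee_pos': [0.4466, 0.0802, 0.2341], 'ee_rot': [-0.0005, 0.0838, 0.9965, 0.0001], 'force': [1.0374, 0.3951, 0.8918], 'width': 0.0554, 'finger_force': 0.0, 'joint_positions': [-0.0693, 0.0803, 1.7423, 0.0003, 1.32, -1.4724]}
[183, 163, 40, 44, 959] c [421.7 -12. ] sz [26.4 50.8] ang 42.82
 nub [0.406 0.006 0.018] 28
[72, 185, 45, 43, 1003] c [ 427.6 -151.3] sz [50.8 27.7] ang 31.87
 nub [ 0.447 -0.138  0.019] 29
```

View pics/w2.png

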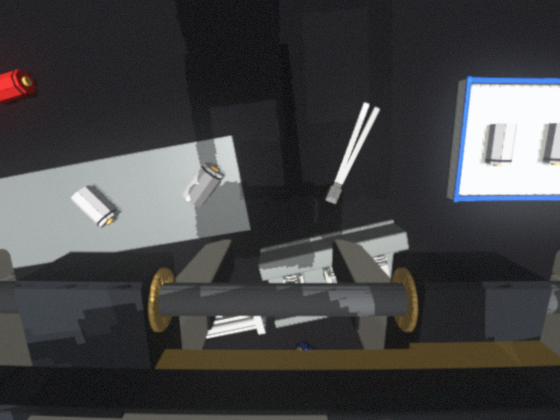

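The spent cells lie in the tray at (500,143) and (555,145). Neither fresh cell has moved. I'll take fresh2 at (205,183) first.

```bash
python3 -c "
from h import *
plan((.4217,-.0117,.10,-.824),(.4217,-.0117,.016,-.824))"
```

```text
[0.0, -0.001, 0.658] [9.0, -95.9, 134.1]
[0.0, -0.001, 0.658] [8.9, -95.9, 218.1]
```

Call:
jog_arm --deltas '[[[0,0,0.12,2,-20,15,0.0],[0,0,0.25,4,-45,40,0.0],[0,0,0.38,6,-70,75,0.0],[0,0,0.51,8,-90,105,0.0],[0,0,0.62,9,-96,134,0.0],[0,0,0.658,9,-96,150,0.0],[0,0,0.658,9,-96,150,0.0],[0,0,0.658,9,-96,150,0.0]]]'

```text
time_s: 17.85
ee_pos: [0.4225, -0.011, 0.0847]
ee_rot: [-0.0, 0.399, 0.917, 0.0]
force: [-0.5, -0.2, 0.4]
width: 0.0463
finger_force: 0.0
```

```bash
python3 -c "
from h import *
st();plan((.4217,-.0117,.016,-.824))"
```

```text
{'time_s': 17.85, 'ee_pos': [0.4225, -0.011, 0.0847], 'ee_rot': [-0.0004, 0.3985, 0.9172, 0.0001], 'force': [-0.549, -0.2266, 0.4482], 'width': 0.0463, 'finger_force': 0.0, 'joint_positions': [-0.2915, 0.1976, 2.0213, 0.0004, 0.9234, -1.0427]}
[-0.0, -0.001, 0.004] [-0.0, -1.1, 68.7]
```

Call:
jog_arm --deltas '[[[0,0,0.004,0,-1,20,0.0],[0,0,0.004,0,-1,40,0.0],[0,0,0.004,0,-1,55,0.0],[0,0,0.004,0,-1,64,0.0],[0,0,0.004,0,-1,68,0.0],[0,0,0.004,0,-1,68,0.0],[0,0,0.004,0,-1,68,0.0]]]'

```text
time_s: 18.55
ee_pos: [0.4224, -0.0129, 0.0173]
ee_rot: [0.001, 0.402, 0.916, 0.0]
force: [0.4, -0.9, 0.2]
width: 0.0468
finger_force: 0.0
```

Call:
jog_arm --deltas '[[[0,0,0,0,0,0.5,-1],[0,0,0,0,0,0.5,-1],[0,0,0,0,0,0.5,-1],[0,0,0,0,0,0.5,-1],[0,0,0,0,0,0.5,-1]]]' --squeeze 30

```text
time_s: 19.05
ee_pos: [0.4218, -0.0129, 0.0164]
ee_rot: [0.0, 0.402, 0.916, 0.0]
force: [-0.2, 0.1, 2.9]
width: 0.0256
finger_force: 30.0
```

Call:
jog_arm --deltas '[[[0,0,0,0,0,-10,-1],[0,0,0,0,0,-30,-1],[0,0,0,0,0,-60,-1],[0,0,0,0,0,-90,-1],[0,0,0,0,0,-90,-1],[0,0,0,0,0,-90,-1]]]'

```text
time_s: 19.65
ee_pos: [0.422, -0.013, 0.1068]
ee_rot: [0.001, 0.402, 0.916, 0.0]
force: [-0.1, 0.7, -0.6]
width: 0.0257
finger_force: 30.0
```

```bash
python3 -c "
from h import *
st();plan((.5762,.0752,.11,-3.077),(.5762,.0752,.11,-1.9))"
```

```text
{'time_s': 19.65, 'ee_pos': [0.422, -0.013, 0.1068], 'ee_rot': [0.0009, 0.4017, 0.9158, 0.0001], 'force': [-0.0702, 0.6571, -0.5878], 'width': 0.0257, 'finger_force': 29.9998, 'joint_positions': [-0.2962, 0.1615, 1.9979, -0.0, 0.9803, -1.0402]}
[0.002, -0.0, 2.25] [-39.6, 173.2, -3.0]
[0.002, 0.001, 1.073] [-39.6, 173.2, -3.0]
```

Call:
jog_arm --deltas '[[[0,0,0.14,-3,12,-3,-1],[0,0,0.28,-6,24,-3,-1],[0,0,0.42,-9,36,-3,-1],[0,0,0.56,-12,48,-3,-1],[0,0,0.7,-15,60,-3,-1],[0,0,0.84,-18,72,-3,-1],[0,0,0.98,-20,84,-3,-1],[0,0,1.1,-22,96,-3,-1]]]'

```text
time_s: 20.45
ee_pos: [0.5063, 0.0364, 0.1073]
ee_rot: [-0.001, 0.823, 0.568, -0.001]
force: [-0.2, -0.5, -0.3]
width: 0.0257
finger_force: 30.0
```

```bash
python3 -c "
from h import *
st();plan((.5762,.0752,.11,-3.077))"
```

```text
{'time_s': 20.45, 'ee_pos': [0.5063, 0.0364, 0.1073], 'ee_rot': [-0.0013, 0.8227, 0.5684, -0.0014], 'force': [-0.2059, -0.4501, -0.2854], 'width': 0.0257, 'finger_force': 29.9957, 'joint_positions': [-0.1483, 0.305, 1.7989, -0.0, 1.0414, 0.2134]}
[-0.003, 0.003, 1.145] [61.0, 51.6, -3.0]
```

Call:
jog_arm --deltas '[[[0,0,0.14,8,7,-3,-1],[0,0,0.28,16,14,-3,-1],[0,0,0.42,24,21,-3,-1],[0,0,0.57,32,28,-3,-1],[0,0,0.71,40,35,-3,-1],[0,0,0.85,48,42,-3,-1],[0,0,1.0,56,48,-3,-1],[0,0,1.145,61,51.6,-3,-1]]]'

```text
time_s: 21.25
ee_pos: [0.5761, 0.0755, 0.11]
ee_rot: [-0.0, 0.999, 0.032, -0.002]
force: [-0.3, 1.0, -0.4]
width: 0.0255
finger_force: 30.0
```

Call:
jog_arm --deltas '[[[0,0,0,0,0,15,-1],[0,0,0,0,0,15,-1],[0,0,0,0,0,15,-1]]]'

```text
time_s: 21.55
ee_pos: [0.5755, 0.0752, 0.0956]
ee_rot: [-0.0, 0.999, 0.035, -0.002]
force: [-0.5, -0.4, -0.6]
width: 0.0251
finger_force: 30.0
```

Run:
```python
from h import *
st()
y=.065; xh=np.array([np.cos(y),np.sin(y)]); B=np.array([.5762,.0752])
def P(dx,dz,t): q=B+xh*(dx-.0009)*1; return (q[0],q[1],.0364+dz,-3.077,t)
for t in (.15,-.15):
    p,r=tgt(*P(0,0,t)); a=r.apply([1,0,0]); print('tilt',t,'tool x',a.round(3))
plan(P(.004,.03,0))
s=snap('wrist','w3.png')
```

```text
{'time_s': 21.55, 'ee_pos': [0.5755, 0.0752, 0.0956], 'ee_rot': [-0.0002, 0.9994, 0.0351, -0.0019], 'force': [-0.4868, -0.446, -0.5579], 'width': 0.0251, 'finger_force': 29.9998, 'joint_positions': [-0.0622, 0.4341, 1.6311, -0.0, 1.0801, 1.4384]}
tilt 0.15 tool x [0.987 0.064 0.149]
tilt -0.15 tool x [ 0.987  0.064 -0.149]
[-0.0, 0.004, 0.006] [3.9, 0.0, 29.2]
```

View pics/w3.png

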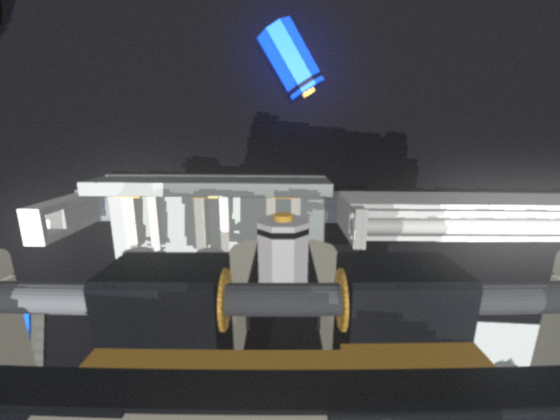

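The held fresh cell points its nub at the contact wall (285,217) and lines up with bay c. Next I'll tilt the nub up, press the spring, then drop the cell in.

```bash
cat > seat.py <<'E'
from h import *
import sys
B=np.array(eval(sys.argv[1])); psi=float(sys.argv[2]); sg=float(sys.argv[3]); off=float(sys.argv[4]); z0=float(sys.argv[5])
y=.065; xh=np.array([np.cos(y),np.sin(y)])
def P(dx,dz,t): q=B+xh*(dx-off)/1000; return (q[0],q[1],z0+dz/1000,psi,t*sg)
st()
plan(P(8,32,.15),P(8,19,.15),P(-5,19,.15),P(-5,9,.08),P(-3.5,0.5,0))
E
python3 seat.py "(.5762,.0752)" -3.077 1 0.9 .0364
```

```text
{'time_s': 21.6, 'ee_pos': [0.5761, 0.0751, 0.0963], 'ee_rot': [-0.0001, 0.9994, 0.035, -0.001], 'force': [0.2363, -0.1127, -0.918], 'width': 0.0256, 'finger_force': 29.9999, 'joint_positions': [-0.0622, 0.4333, 1.6304, -0.0, 1.0801, 1.4385]}
[-0.001, 0.152, 0.005] [7.2, -0.0, 27.9]
[-0.001, 0.152, 0.005] [7.3, -0.0, 40.9]
[-0.001, 0.152, 0.005] [-5.7, -0.1, 40.9]
[-0.0, 0.082, 0.005] [-5.7, -0.1, 50.9]
[-0.0, 0.002, 0.006] [-4.2, -0.1, 59.4]
```

Call:
jog_arm --deltas '[[[0,0.075,0.005,4,0,10,-1],[0,0.15,0.005,7,0,20,-1],[0,0.15,0.005,7.2,0,32,-1],[0,0.15,0.005,7.2,0,40,-1],[0,0.15,0.005,7.2,0,40,-1],[0,0.15,0.005,7.2,0,40,-1]]]'

```text
time_s: 22.2
ee_pos: [0.5847, 0.0755, 0.0572]
ee_rot: [-0.003, 0.997, 0.032, 0.075]
force: [0.6, 0.2, -0.9]
width: 0.0255
finger_force: 30.0
```

```bash
python3 seat.py "(.5762,.0752)" -3.077 1 0.9 .0364
```

```text
{'time_s': 22.2, 'ee_pos': [0.5847, 0.0755, 0.0572], 'ee_rot': [-0.0026, 0.9967, 0.0323, 0.0747], 'force': [0.6224, 0.1993, -0.9173], 'width': 0.0255, 'finger_force': 29.9999, 'joint_positions': [-0.0734, 0.4194, 1.7852, 0.0294, 0.7891, 1.4135]}
[-0.0, 0.0, 0.0] [0.2, -0.2, -11.3]
[-0.0, 0.0, 0.0] [-1.7, -0.2, 1.5]
[-0.0, 0.0, 0.0] [-14.6, -0.2, -0.4]
[-0.0, -0.07, 0.0] [-16.0, -0.2, 9.5]
[-0.0, -0.15, 0.0] [-15.8, -0.2, 18.1]
```

Call:
jog_arm --deltas '[[[0,0,0,-4,0,1,-1],[0,0,0,-8,0,0.5,-1],[0,0,0,-12,0,0,-1],[0,0,0,-14.5,0,0,-1],[0,0,0,-14.5,0,0,-1]]]'

```text
time_s: 22.7
ee_pos: [0.5705, 0.0747, 0.0558]
ee_rot: [-0.003, 0.997, 0.032, 0.076]
force: [3.7, 0.0, 0.8]
width: 0.0256
finger_force: 30.0
```

```bash
python3 seat.py "(.5762,.0752)" -3.077 1 0.9 .0364
```

```text
{'time_s': 22.7, 'ee_pos': [0.5705, 0.0747, 0.0558], 'ee_rot': [-0.0025, 0.9966, 0.0323, 0.0761], 'force': [3.7188, 0.029, 0.7984], 'width': 0.0256, 'finger_force': 29.9998, 'joint_positions': [-0.0773, 0.3994, 1.8243, 0.0311, 0.7673, 1.4081]}
[-0.0, -0.002, 0.0] [14.6, -0.2, -10.5]
[-0.0, -0.002, 0.0] [12.7, -0.2, 2.3]
[-0.0, -0.002, 0.0] [-0.2, -0.2, 0.3]
[-0.0, -0.072, 0.0] [-1.7, -0.2, 10.2]
[-0.0, -0.152, 0.0] [-1.5, -0.2, 18.9]
```

The spring pushes back with 3.7 N, so the disc is about 12 mm in, as planned. Lowering now.

Call:
jog_arm --deltas '[[[0,-0.03,0,-0.5,0,4,-1],[0,-0.07,0,-1.7,0,9,-1],[0,-0.11,0,-1.7,0,13,-1],[0,-0.15,0,-1.6,0,16,-1],[0,-0.152,0,-1.5,0,18,-1],[0,-0.152,0,-1.5,0,18.5,-1],[0,-0.152,0,-1.5,0,18.5,-1]]]'

```text
time_s: 23.4
ee_pos: [0.571, 0.0748, 0.0365]
ee_rot: [-0.0, 0.999, 0.032, -0.0]
force: [3.0, 0.3, 0.1]
width: 0.0258
finger_force: 30.0
```

```bash
python3 seat.py "(.5762,.0752)" -3.077 1 0.9 .0364
```

```text
{'time_s': 23.4, 'ee_pos': [0.571, 0.0748, 0.0365], 'ee_rot': [-0.0001, 0.9995, 0.0324, -0.0005], 'force': [2.97, 0.3, 0.0571], 'width': 0.0258, 'finger_force': 30.0, 'joint_positions': [-0.0635, 0.4992, 1.6983, 0.0001, 0.9451, 1.4423]}
[-0.0, 0.151, 0.0] [12.2, -0.1, -31.9]
[-0.0, 0.151, 0.0] [12.3, -0.1, -18.9]
[-0.0, 0.151, 0.0] [-0.7, -0.1, -18.9]
[-0.0, 0.081, 0.0] [-0.7, -0.1, -8.9]
[-0.0, 0.001, 0.0] [0.8, -0.1, -0.4]
```

Call:
jog_arm --deltas '[[[0,0,0,1.5,0,0,-1],[0,0,0,1.5,0,0,-0.2],[0,0,0,1.5,0,0,-0.2],[0,0,0,1.5,0,0,-0.2],[0,0,0,1.5,0,-20,-0.2],[0,0,0,1.5,0,-60,-0.2],[0,0,0,1.5,0,-100,-0.2],[0,0,0,1.5,0,-140,-0.2]]]'

```text
time_s: 24.2
ee_pos: [0.5719, 0.075, 0.1775]
ee_rot: [-0.0, 0.999, 0.032, -0.002]
force: [0.6, 0.5, 0.8]
width: 0.037
finger_force: 0.0
```

Run:
```python
from h import *
st(); plan((.50,-.06,.22,-1.6),(.45,-.08,.22,.065))
s=snap('scene')
im=cv2.resize(cv2.cvtColor(s['im'][140:270,180:400],cv2.COLOR_RGB2BGR),None,fx=3.6,fy=3.6,interpolation=cv2.INTER_CUBIC); cv2.imwrite('pics/c2.png',im)
C=cloud(s);X,Y,Z=C[...,0],C[...,1],C[...,2]
for n,m in (('cell c',(Z>.04)&(Z<.06)&(X>.548)&(X<.595)&(Y>.055)&(Y<.1)),('f1',(Z>.012)&(Z<.036)&(X>.36)&(X<.49)&(Y>-.23)&(Y<.05))):
    q=C[m]; print(n,len(q)); 
    if len(q)>5: print(cv2.minAreaRect(q[:,:2].astype(np.float32)*1000), np.percentile(q[:,2],[5,50,95]))
```

```text
{'time_s': 24.2, 'ee_pos': [0.5719, 0.075, 0.1775], 'ee_rot': [-0.0002, 0.9995, 0.0324, -0.0018], 'force': [0.6265, 0.4684, 0.8336], 'width': 0.037, 'finger_force': 0.0, 'joint_positions': [-0.063, 0.3473, 1.5427, 0.0001, 1.2553, 1.4428]}
[-0.003, 0.002, -1.477] [-80.7, 130.0, -42.2]
[0.006, 0.001, 3.141] [-131.9, 146.7, -42.1]
cell c 166
((572.9644775390625, 76.46409606933594), (45.571250915527344, 24.996002197265625), 5.731109619140625) [0.04297063 0.04848437 0.05209895]
f1 173
((427.1036376953125, -149.19874572753906), (53.107765197753906, 26.434654235839844), 31.24125099182129) [0.01534543 0.0272903  0.03129868]
```

View pics/c2.png

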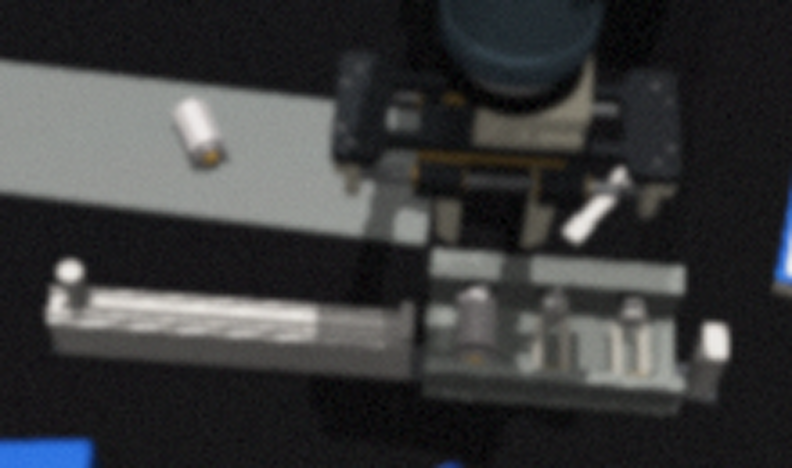

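Fresh2 is seated in bay c at (475,325), the bolt is fully withdrawn, and fresh1 is still in place. I'll fetch fresh1 next.

```bash
python3 -c "
from h import *
plan((.4277,-.1510,.10,-2.58))"
```

```text
[0.003, -0.008, -0.496] [-163.1, 215.7, 84.0]
```

Call:
jog_arm --deltas '[[[0,0,-0.06,-22,29,0,-0.2],[0,0,-0.12,-48,63,0,0],[0,0,-0.2,-74,98,0,0],[0,0,-0.28,-100,132,10,0],[0,0,-0.36,-126,166,30,0],[0,0,-0.44,-148,196,50,0],[0,0,-0.496,-163,216,72,0],[0,0,-0.496,-163,216,72,0]]]'

```text
time_s: 25.05
ee_pos: [0.4205, -0.1519, 0.1022]
ee_rot: [-0.002, 0.961, 0.275, -0.003]
force: [-0.1, 0.5, -0.6]
width: 0.0465
finger_force: 0.0
```

Call:
jog_arm --deltas '[[[0,0,0,0,0,0,0],[0,0,0,0,0,0,0]]]'

```text
time_s: 25.25
ee_pos: [0.4249, -0.1508, 0.1054]
ee_rot: [-0.0, 0.961, 0.277, -0.0]
force: [0.7, -0.7, -0.1]
width: 0.0463
finger_force: 0.0
```

```bash
python3 look.py w4; python3 -c "
from h import *
plan((.4277,-.1510,.016,-2.58))"
```

```text
{'time_s': 25.25, 'ee_pos': [0.4249, -0.1508, 0.1054], 'ee_rot': [-0.0001, 0.961, 0.2766, -0.0004], 'force': [0.6693, -0.6669, -0.1489], 'width': 0.0463, 'finger_force': 0.0, 'joint_positions': [-0.589, 0.2132, 1.9343, -0.0006, 0.9946, 0.4217]}
[269, 187, 33, 67, 2044] c [ 427.6 -151.8] sz [50.6 25.8] ang 31.89
 nub [ 0.448 -0.139  0.018] 60
[0.0, 0.001, -0.0] [2.2, 1.6, 89.5]
```

View pics/w4.png

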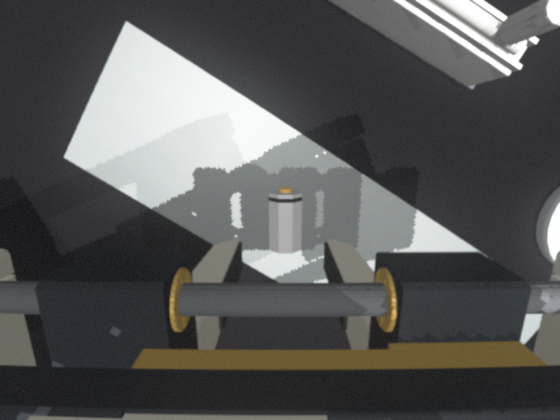

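The cell is centred between the fingers (285,220) with its nub up at (285,190), still where it was measured. Descending.

Call:
jog_arm --deltas '[[[0,0,0,2,1,25,0],[0,0,0,2,1,50,0],[0,0,0,2,1,70,0],[0,0,0,2,1,82,0],[0,0,0,2,1,88,0],[0,0,0,2,1,88.5,0],[0,0,0,2,1,88.5,0]]]'

```text
time_s: 26.0
ee_pos: [0.4268, -0.1509, 0.0168]
ee_rot: [0.0, 0.961, 0.277, -0.001]
force: [0.2, 0.7, 0.1]
width: 0.0466
finger_force: 0.0
```

Call:
jog_arm --deltas '[[[0,0,0,0,0,0.5,-1],[0,0,0,0,0,0.5,-1],[0,0,0,0,0,0.5,-1],[0,0,0,0,0,0.5,-1],[0,0,0,0,0,0.5,-1]]]' --squeeze 30

```text
time_s: 26.5
ee_pos: [0.4263, -0.1512, 0.0161]
ee_rot: [-0.0, 0.961, 0.277, -0.001]
force: [-0.4, 0.9, 5.7]
width: 0.026
finger_force: 30.0
```

Call:
jog_arm --deltas '[[[0,0,0,0,0,-10,-1],[0,0,0,0,0,-30,-1],[0,0,0,0,0,-60,-1],[0,0,0,0,0,-90,-1],[0,0,0,0,0,-90,-1],[0,0,0,0,0,-90,-1]]]'

```text
time_s: 27.1
ee_pos: [0.4264, -0.1511, 0.1063]
ee_rot: [0.0, 0.961, 0.277, -0.0]
force: [-0.0, -0.8, -1.2]
width: 0.0259
finger_force: 30.0
```

```bash
python3 -c "
from h import *
st();plan((.5692,.1835,.11,-3.077))"
```

```text
{'time_s': 27.1, 'ee_pos': [0.4264, -0.1511, 0.1063], 'ee_rot': [0.0002, 0.9609, 0.2768, -0.0004], 'force': [-0.0223, -0.7568, -1.1712], 'width': 0.0259, 'finger_force': 29.9999, 'joint_positions': [-0.5873, 0.2144, 1.9301, -0.0011, 0.9973, 0.4233]}
[0.0, 0.001, 0.496] [298.9, -207.4, -4.0]
```

Call:
jog_arm --deltas '[[[0,0,0.05,20,-14,-4,-1],[0,0,0.11,50,-35,-4,-1],[0,0,0.17,84,-58,-4,-1],[0,0,0.24,118,-82,-4,-1],[0,0,0.31,152,-106,-4,-1],[0,0,0.38,186,-129,-4,-1],[0,0,0.44,220,-153,-4,-1],[0,0,0.496,250,-174,-4,-1]]]'

```text
time_s: 27.9
ee_pos: [0.5445, 0.1313, 0.1076]
ee_rot: [-0.0, 1.0, 0.031, -0.003]
force: [0.2, -0.7, -1.0]
width: 0.0259
finger_force: 30.0
```

```bash
python3 -c "
from h import *
st();plan((.5692,.1835,.11,-3.077))"
```

```text
{'time_s': 27.9, 'ee_pos': [0.5445, 0.1313, 0.1076], 'ee_rot': [-0.0002, 0.9995, 0.0315, -0.0027], 'force': [0.1714, -0.7162, -1.0066], 'width': 0.0259, 'finger_force': 29.9976, 'joint_positions': [0.0372, 0.3894, 1.6688, 0.0005, 1.0888, 1.5448]}
[-0.001, 0.005, -0.002] [27.9, -50.6, -2.5]
```

Call:
jog_arm --deltas '[[[0,0,0,15,-25,0,-1],[0,0,0,28,-48,0,-1],[0,0,0,28,-51,10,-1],[0,0,0,28,-51,15,-1],[0,0,0,28,-51,15,-1],[0,0,0,28,-51,15,-1]]]'

```text
time_s: 28.5
ee_pos: [0.5691, 0.1808, 0.0937]
ee_rot: [0.0, 0.999, 0.032, -0.002]
force: [0.3, 0.0, -0.9]
width: 0.0258
finger_force: 30.0
```

```bash
python3 seat.py "(.5692,.1833)" -3.077 1 0.9 .0362
```

```text
{'time_s': 28.5, 'ee_pos': [0.5691, 0.1808, 0.0937], 'ee_rot': [0.0001, 0.9995, 0.0318, -0.002], 'force': [0.3467, 0.0316, -0.9147], 'width': 0.0258, 'finger_force': 29.9997, 'joint_positions': [0.1209, 0.4625, 1.5892, 0.0002, 1.0939, 1.6279]}
[0.0, 0.154, -0.001] [7.5, -2.5, 25.5]
[0.0, 0.154, -0.001] [7.5, -2.5, 38.5]
[0.0, 0.154, -0.001] [-5.5, -2.4, 38.5]
[0.0, 0.084, -0.001] [-5.4, -2.4, 48.5]
[0.0, 0.004, -0.001] [-3.9, -2.4, 57.0]
```

Call:
jog_arm --deltas '[[[0,0.075,0,4,-2.4,10,-1],[0,0.15,0,7,-2.4,20,-1],[0,0.152,0,7.5,-2.4,30,-1],[0,0.152,0,7.5,-2.4,37,-1],[0,0.152,0,7.5,-2.4,37,-1],[0,0.152,0,7.5,-2.4,37,-1]]]'

```text
time_s: 29.1
ee_pos: [0.578, 0.1847, 0.0576]
ee_rot: [-0.003, 0.997, 0.032, 0.075]
force: [-0.0, 0.6, -0.7]
width: 0.0255
finger_force: 30.0
```

```bash
python3 seat.py "(.5692,.1833)" -3.077 1 0.9 .0362
```

```text
{'time_s': 29.1, 'ee_pos': [0.578, 0.1847, 0.0576], 'ee_rot': [-0.0026, 0.9967, 0.032, 0.0748], 'force': [-0.0048, 0.5695, -0.7081], 'width': 0.0255, 'finger_force': 29.9998, 'joint_positions': [0.1313, 0.4461, 1.7378, -0.0133, 0.8082, 1.6463]}
[-0.0, 0.0, -0.0] [-0.2, 0.8, -10.7]
[-0.0, 0.0, -0.0] [-2.1, 0.8, 2.1]
[-0.0, 0.0, -0.0] [-15.0, 0.8, 0.2]
[-0.0, -0.07, -0.0] [-16.5, 0.8, 10.1]
[-0.0, -0.15, -0.0] [-16.3, 0.8, 18.7]
```

Call:
jog_arm --deltas '[[[0,0,0,-4,0.8,1,-1],[0,0,0,-8,0.8,0.8,-1],[0,0,0,-12,0.8,0.5,-1],[0,0,0,-15,0.8,0.3,-1],[0,0,0,-15,0.8,0.2,-1]]]'

```text
time_s: 29.6
ee_pos: [0.5633, 0.1832, 0.0559]
ee_rot: [-0.003, 0.997, 0.032, 0.076]
force: [3.6, -0.6, 1.0]
width: 0.0255
finger_force: 30.0
```

```bash
python3 seat.py "(.5692,.1833)" -3.077 1 0.9 .0362
```

```text
{'time_s': 29.6, 'ee_pos': [0.5633, 0.1832, 0.0559], 'ee_rot': [-0.0026, 0.9966, 0.0324, 0.0761], 'force': [3.6423, -0.645, 0.9643], 'width': 0.0255, 'finger_force': 30.0007, 'joint_positions': [0.1323, 0.4263, 1.7781, -0.014, 0.7851, 1.6473]}
[-0.0, -0.002, 0.0] [14.7, 0.3, -10.2]
[-0.0, -0.002, 0.0] [12.8, 0.3, 2.7]
[-0.0, -0.002, 0.0] [-0.1, 0.3, 0.7]
[-0.0, -0.072, 0.0] [-1.6, 0.3, 10.6]
[-0.0, -0.152, 0.0] [-1.4, 0.3, 19.2]
```

Call:
jog_arm --deltas '[[[0,-0.03,0,-0.5,0,4,-1],[0,-0.07,0,-1.7,0,9,-1],[0,-0.11,0,-1.7,0,13,-1],[0,-0.15,0,-1.6,0,16,-1],[0,-0.152,0,-1.5,0,18,-1],[0,-0.152,0,-1.5,0,19,-1],[0,-0.152,0,-1.5,0,19,-1]]]'

```text
time_s: 30.3
ee_pos: [0.5651, 0.1833, 0.0368]
ee_rot: [-0.0, 0.999, 0.032, 0.001]
force: [6.5, -0.2, 2.3]
width: 0.0256
finger_force: 30.0
```

Call:
jog_arm --deltas '[[[0,0,0,0,0,0,-1],[0,0,0,0,0,0,-1]]]'

```text
time_s: 30.5
ee_pos: [0.5649, 0.1833, 0.0368]
ee_rot: [-0.0, 0.999, 0.032, 0.001]
force: [5.3, -0.7, 3.0]
width: 0.0257
finger_force: 30.0
```

```bash
python3 seat.py "(.5692,.1833)" -3.077 1 0.9 .0362|head -1; python3 -c "
from h import *
s=snap('side');s=snap('wrist','w5.png')"
```

```text
{'time_s': 30.5, 'ee_pos': [0.5649, 0.1833, 0.0368], 'ee_rot': [-0.0002, 0.9995, 0.0324, 0.0008], 'force': [5.2924, -0.7269, 2.9665], 'width': 0.0257, 'finger_force': 30.0024, 'joint_positions': [0.1259, 0.5232, 1.6533, 0.0003, 0.9635, 1.6317]}
```

View pics/w5.png

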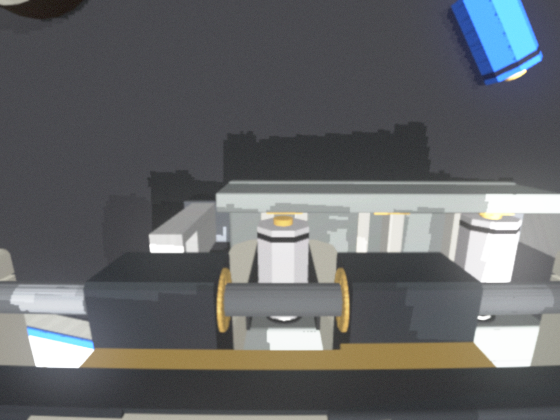

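The nub at (285,220) is behind the wall at the same level as the seated cell at (490,215). Releasing.

Call:
jog_arm --deltas '[[[0,0,0,1.5,0,-0.5,-1],[0,0,0,2,0,-0.5,-1],[0,0,0,2,0,-0.5,-0.25],[0,0,0,2,0,-0.5,-0.25],[0,0,0,2,0,-0.5,-0.25],[0,0,0,2,0,-20,-0.25],[0,0,0,2,0,-60,-0.25],[0,0,0,2,0,-100,-0.25]]]'

```text
time_s: 31.4
ee_pos: [0.5646, 0.1833, 0.1357]
ee_rot: [-0.0, 0.999, 0.032, -0.003]
force: [0.4, -0.3, 0.0]
width: 0.0348
finger_force: 0.0
```

Call:
jog_arm --deltas '[[[0,0,0,-10,0,-30,-0.25],[0,0,0,-20,30,-50,-0.25],[0,0,0,-20,70,-60,0],[0,0,0,-20,110,-60,0],[0,0,0,-20,140,-60,0],[0,0,0,-20,140,-60,0]]]'

```text
time_s: 32.0
ee_pos: [0.5551, 0.039, 0.1957]
ee_rot: [0.0, 1.0, 0.03, -0.001]
force: [-0.4, -0.4, 0.6]
width: 0.0467
finger_force: 0.0
```

Run:
```python
from h import *
st(); s=snap('wrist'); ims=[]
C=cloud(s);C[s['d']==0]=np.nan;X,Y,Z=C[...,0],C[...,1],C[...,2]
for n,a,b in (('c',.055,.1),('b',.108,.155),('a',.16,.208)):
    q=C[(Z>.04)&(Z<.065)&(X>.548)&(X<.6)&(Y>a)&(Y<b)]
    print(n,len(q)); 
    if len(q)>20: print([np.round(v,1) for v in cv2.minAreaRect(q[:,:2].astype(np.float32)*1000)], np.percentile(q[:,2],[5,50,95,99]).round(4))
a=cv2.cvtColor(s['im'],cv2.COLOR_RGB2BGR)[60:330]
s2=snap('scene'); b=cv2.cvtColor(s2['im'],cv2.COLOR_RGB2BGR)[150:270,150:399]
cv2.imwrite('pics/c3.png',np.vstack([a,cv2.resize(b,(560,270),interpolation=cv2.INTER_CUBIC)]))
plan((.6033,-.1965,.15,-3.077),(.6033,-.1965,.0815,-3.077))
```

```text
{'time_s': 32.0, 'ee_pos': [0.5551, 0.039, 0.1957], 'ee_rot': [0.0004, 0.9995, 0.0305, -0.0014], 'force': [-0.3672, -0.4352, 0.5906], 'width': 0.0467, 'finger_force': 0.0, 'joint_positions': [-0.1295, 0.2968, 1.5683, -0.0012, 1.2792, 1.3807]}
c 1276
[array([573.7,  75.4]), array([52. , 25.9]), np.float64(4.0)] [0.0413 0.0469 0.0491 0.0496]
b 175
[array([574.1, 131.7]), array([46.7, 51.8]), np.float64(90.0)] [0.0402 0.0416 0.0453 0.0458]
a 1429
[array([574. , 184.1]), array([47.7, 51.9]), np.float64(90.0)] [0.0406 0.0463 0.0497 0.0502]
[-0.001, 0.003, -0.002] [33.5, 241.2, 45.2]
[-0.001, 0.003, -0.002] [33.7, 241.3, 113.7]
```

View pics/c3.png

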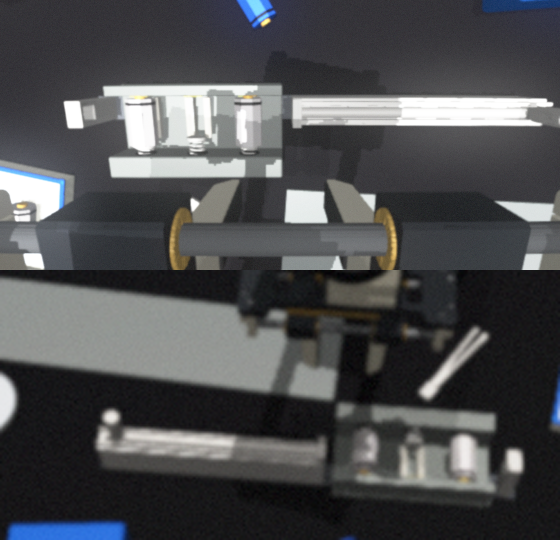

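Both cells sit level in bays a and c, at about 49–50 mm, and the mat is empty. I'll check the height of the guide post near the track's end, then go for the knob.

Run:
```python
from h import *
for n in ('wrist','scene'):
    s=np.load(f'last_{n}.npz');C=cloud(s);C[s['d']==0]=np.nan;X,Y,Z=C[...,0],C[...,1],C[...,2]
    q=C[(X>.57)&(X<.62)&(Y>.015)&(Y<.05)&(Z>.03)]; print(n,len(q),np.percentile(q[:,2],[50,95,99]).round(4)); q=q[q[:,2]>.06]; print(len(q), q.min(0) if len(q) else'', q.max(0) if len(q) else '')
    q=C[(X>.58)&(X<.63)&(Y>-.23)&(Y<-.17)&(Z>.08)]; print('knob',len(q),q.mean(0))
```

```text
wrist 18061 [0.2961 0.3078 0.3085]
17749 [0.57002882 0.0150038  0.06001315] [0.60253635 0.04999998 0.30912326]
knob 316 [ 0.6033899  -0.18908813  0.08933665]
scene 3137 [0.496  0.5882 0.5917]
3055 [0.57000649 0.01500014 0.06071903] [0.6020891  0.04999885 0.59415229]
knob 68 [ 0.60512137 -0.19267031  0.09622296]
```

Call:
jog_arm --deltas '[[[0,0,0,5,30,0,0],[0,0,0,11,75,0,0],[0,0,0,17,120,0,0],[0,0,0,23,165,10,0],[0,0,0,29,205,20,0],[0,0,0,33,235,35,0],[0,0,0,33.5,241,45,0],[0,0,0,33.5,241,45,0]]]'

```text
time_s: 32.9
ee_pos: [0.6032, -0.1948, 0.1484]
ee_rot: [-0.002, 0.999, 0.032, -0.003]
force: [-0.3, 0.3, 1.0]
width: 0.0469
finger_force: 0.0
```

Call:
jog_arm --deltas '[[[0,0,0,0,0,5,0],[0,0,0,0,0,5,0]]]'

```text
time_s: 33.1
ee_pos: [0.6041, -0.1938, 0.1458]
ee_rot: [-0.001, 0.999, 0.033, -0.001]
force: [-0.5, 0.2, -0.7]
width: 0.0464
finger_force: 0.0
```

```bash
python3 -c "
from h import *
st();plan((.6033,-.1965,.088,-3.077))"
```

```text
{'time_s': 33.1, 'ee_pos': [0.6041, -0.1938, 0.1458], 'ee_rot': [-0.0005, 0.9994, 0.0334, -0.0012], 'force': [-0.4701, 0.1858, -0.6525], 'width': 0.0464, 'finger_force': 0.0, 'joint_positions': [-0.4858, 0.4717, 1.432, -0.0003, 1.2406, 1.0182]}
[-0.001, 0.002, 0.002] [-0.9, 2.7, 57.8]
```

Call:
jog_arm --deltas '[[[0,0,0,-0.8,1.5,20,0],[0,0,0,-0.8,1.5,40,0],[0,0,0,-0.8,1.5,53,0],[0,0,0,-0.8,1.5,58,0],[0,0,0,-0.8,1.5,58,0]]]'

```text
time_s: 33.6
ee_pos: [0.6033, -0.1968, 0.0876]
ee_rot: [-0.0, 0.999, 0.033, -0.001]
force: [0.2, -0.6, 0.5]
width: 0.0468
finger_force: 0.0
```

Call:
jog_arm --deltas '[[[0,0,0,0,0,0,-1],[0,0,0,0,0,0,-1],[0,0,0,0,0,0,-1],[0,0,0,0,0,0,-1],[0,0,0,0,0,0,-1]]]' --squeeze 20

```text
time_s: 34.1
ee_pos: [0.6035, -0.1958, 0.0883]
ee_rot: [-0.002, 0.999, 0.032, -0.001]
force: [0.7, 5.8, 3.2]
width: 0.0156
finger_force: 20.0
```

Run:
```python
from h import *
s=st(); p=s['ee_pos']; plan((p[0]-.065*.2,p[1]+.2,p[2],-3.077))
s=snap('scene');C=cloud(s);X,Y,Z=C[...,0],C[...,1],C[...,2]
m=(X>.57)&(X<.62)&(Y>.01)&(Y<.05)&(Z>.057)&(Z<.1); q=C[m]; print(len(q),q.min(0),q.max(0))
```

```text
{'time_s': 34.1, 'ee_pos': [0.6035, -0.1958, 0.0883], 'ee_rot': [-0.0016, 0.9995, 0.0322, -0.0009], 'force': [0.7041, 5.8344, 3.1939], 'width': 0.0156, 'finger_force': 19.9982, 'joint_positions': [-0.4903, 0.5263, 1.4949, 0.0021, 1.1234, 1.0151]}
[-0.003, 0.002, -0.0] [-0.1, -200.4, 0.7]
76 [0.57671812 0.01076714 0.057103  ] [0.60330248 0.03439045 0.07034929]
```

Call:
jog_arm --deltas '[[[0,0,0,0,-15,0,-1],[0,0,0,0,-40,0,-1],[0,0,0,0,-65,0,-1],[0,0,0,0,-90,0,-1],[0,0,0,0,-115,0,-1],[0,0,0,0,-140,0,-1],[0,0,0,0,-160,0,-1],[0,0,0,0,-175,0,-1]]]'

```text
time_s: 34.95
ee_pos: [0.5926, -0.0216, 0.0884]
ee_rot: [0.0, 0.999, 0.033, 0.0]
force: [1.8, -2.0, 0.5]
width: 0.0151
finger_force: 20.0
```

Call:
jog_arm --deltas '[[[0,0,0,0,-10,0,-1],[0,0,0,0,-20,0,-1],[0,0,0,0,-28,0,-1],[0,0,0,0,-31,0,-1],[0,0,0,0,-33,0,-1]]]'

```text
time_s: 35.45
ee_pos: [0.5906, 0.01, 0.0883]
ee_rot: [-0.0, 0.999, 0.032, -0.0]
force: [3.9, -1.6, 1.5]
width: 0.0156
finger_force: 20.0
```

Call:
jog_arm --deltas '[[[0,0,0,0,-1,0,-1],[0,0,0,0,-2,0,-1],[0,0,0,0,-3,0,-1],[0,0,0,0,-3,0,-1]]]'

```text
time_s: 35.85
ee_pos: [0.5904, 0.0129, 0.0883]
ee_rot: [-0.0, 0.999, 0.032, -0.0]
force: [5.1, -1.2, 3.8]
width: 0.0156
finger_force: 20.0
```

Call:
jog_arm --deltas '[[[0,0,0,0,-0.8,0,-1],[0,0,0,0,-1.6,0,-1],[0,0,0,0,-2.4,0,-1],[0,0,0,0,-2.4,0,-1]]]'

```text
time_s: 36.25
ee_pos: [0.5903, 0.014, 0.0883]
ee_rot: [0.001, 0.999, 0.032, -0.0]
force: [4.8, -5.7, 3.7]
width: 0.0157
finger_force: 20.0
```

Home stop reached: 210 mm of travel and the force is rising. I'll nudge once more to confirm, then release and retreat.

Call:
jog_arm --deltas '[[[0,0,0,0,-1.5,0,-1],[0,0,0,0,-1.5,0,-1]]]'

```text
time_s: 36.45
ee_pos: [0.5903, 0.014, 0.0884]
ee_rot: [0.002, 0.999, 0.032, -0.0]
force: [4.6, -10.6, 2.9]
width: 0.0153
finger_force: 20.0
```

Call:
jog_arm --deltas '[[[0,0,0,0,0,0,-0.3],[0,0,0,0,0,0,-0.3],[0,0,0,0,2,0,-0.3],[0,0,0,0,2,-20,-0.3],[0,0,0,0,2,-60,-0.3],[0,0,0,0,2,-110,-0.3],[0,0,0,-40,2,-130,-0.3],[0,0,0,-80,2,-130,-0.3]]]'

```text
time_s: 37.25
ee_pos: [0.5109, 0.0097, 0.2211]
ee_rot: [0.0, 0.999, 0.033, 0.001]
force: [-0.3, -0.5, -0.5]
width: 0.0327
finger_force: 0.0
```

Call:
jog_arm --deltas '[[[0,0,0,-40,0,0,0],[0,0,0,-80,0,0,0],[0,0,0,-100,0,0,0],[0,0,0,-100,0,0,0]]]'

```text
time_s: 37.65
ee_pos: [0.4069, 0.004, 0.2178]
ee_rot: [-0.001, 0.999, 0.032, -0.002]
force: [0.7, -0.4, -0.1]
width: 0.046
finger_force: 0.0
```

Run:
```python
from h import *
st(); s=snap('scene'); s2=snap('side')
C=cloud(s);X,Y,Z=C[...,0],C[...,1],C[...,2]
q=C[(X>.57)&(X<.62)&(Y>-.02)&(Y<.03)&(Z>.08)&(Z<.11)]; print('knob',len(q),q.mean(0).round(4))
b=cv2.cvtColor(s['im'],cv2.COLOR_RGB2BGR)[130:270,120:490]
b2=cv2.cvtColor(s2['im'],cv2.COLOR_RGB2BGR)[170:390,190:390]
cv2.imwrite('pics/c4.png',np.vstack([cv2.resize(b,(760,288),interpolation=cv2.INTER_CUBIC),cv2.copyMakeBorder(cv2.resize(b2,(280,308),interpolation=cv2.INTER_CUBIC),0,0,0,480,cv2.BORDER_CONSTANT)]))
```

```text
{'time_s': 37.65, 'ee_pos': [0.4069, 0.004, 0.2178], 'ee_rot': [-0.0006, 0.9995, 0.0324, -0.0024], 'force': [0.7096, -0.3527, -0.0541], 'width': 0.046, 'finger_force': 0.0, 'joint_positions': [-0.2657, 0.0071, 1.8612, -0.0002, 1.2782, 1.2405]}
knob 59 [0.5927 0.0162 0.0958]
```

View pics/c4.png

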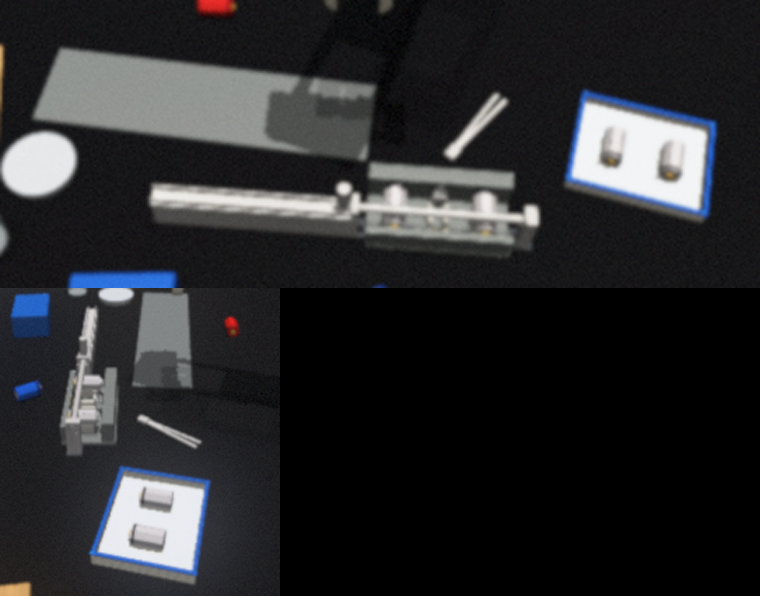

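The bolt runs over both seated cells into the keeper (530,215), both spent cells are in the tray, the mat is empty and the bystanders haven't moved. Handing in.

```bash
python3 -c "
from plant import ctrl
print(ctrl.sign_off())"
```

```text
the job is handed in; nothing more can be done
None
```

The job is done and handed in: both spent cells are in the tray, both fresh cells are seated in bays c and a (bay b is empty, as only two fresh cells were there), the bolt is fully home, and nothing else on the bench was moved.

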